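# Clamp the sharpening stone in its spring holder

## Task

Get the bench ready for sharpening gravers: take the longer of the two sharpening stones, which stand on edge in the wooden draining rack, and clamp it flat and squarely in the middle of the metal stone holder, with one end tucked under the sprung claw and the other end dropped down inside the stop lip, so that the spring holds it. The stone is brittle, so do not ram it into the holder; leave the shorter stone, the graver, the oil bottle and the jar where they are.

Things in the scene. Friction and masses are not known exactly. Their poses are not given: they have to be found in the camera images.
- long_stone: the longer grey sharpening stone, a plain block 150 x 50 x 20 mm, 0.36 kg, alike on both faces and ends; origin at its centre; x along its length, y through its 20 mm thickness, z along its 50 mm width. Starts standing on a long narrow edge (z up) in one of the rack's slots. The bench between rack and holder is clear for setting it down
- short_stone: the shorter grey stone, 100 x 40 x 20 mm, same axes, standing in the other slot; it stays there
- rack: beech draining rack screwed to the bench, 96 (x) by 128 mm (y); origin at the centre of its underside, z up. Two slots along x, centred at y = -35 and +35 mm, 23.6 mm wide between slats 7 mm thick and 84 mm long; slot floor 10 mm, slat tops 33.5 mm above the bench: a stone sticks out above and at both ends
- holder: foot of the aluminium stone holder, screwed to the bench; z up. On it a rail 44 mm wide, x = -108 to +132 mm, with the bed, a stop lip at its -x end and a sprung claw at +x; origin at the middle of the bed's top, 14 mm above the bench, but the whole rail stands clamped up to 10 mm either way along x (not measured: feel or look). The lip is upright, 8 mm thick, 12 mm above the bed
- claw (a joint): travel of the sprung claw along x in m: 0 free, 0.012 right back at its hard stop; 3.5 to 11 N. A hook on it, 4 mm thick, overhangs the bed by 6 mm, 24 mm above it. Face free: 66 mm from the rail's middle. Lip's inner face: 75.5 to 80 mm behind the middle, set by screws. So right back the claw leaves the stone 1.5 to 6 mm of room; clamped it reads 0.004 to 0.0085
- graver: scraper with a wooden handle, 126 mm, lying at the back of the bench: a bystander
- oil_bottle: small brown dropper bottle, 34 mm wide and 102 mm tall, standing at the back: a bystander
- flux_jar: open plastic jar, 47 mm wide and 35 mm tall, standing at the back: a bystander

How it is judged (in metres and radians):
At the end, for the whole second after the job is handed in: The long stone lies flat (0.05 rad) on the holder's bed, within 8 mm and 0.09 rad of its middle line, its centre 18 mm behind to 13 mm ahead of the foot's middle, one end inside the stop lip, the other under the claw, which it keeps pushed back 2.5 to 10.5 mm; at rest (x of long_stone in the frame of holder between -0.018 and 0.013 m and y of long_stone in the frame of holder between -0.008 and 0.008 m and z of long_stone in the frame of holder below 0.013 m and angle between the x axis of long_stone and the x axis of holder, either way round below 0.09 rad and angle between the y axis of long_stone and the z axis of holder, either way round below 0.05 rad and value of joint claw between 0.0025 and 0.0105 m and linear speed of long_stone below 0.01 m/s); the robot touches nothing.
It fails at once if the stone is rammed into the holder (over 60 N) (contact force between long_stone and holder above 60 N).
It fails at once if the shorter stone is moved more than 20 mm (distance of short_stone from where it was at the start of the episode above 0.02 m).
It fails at once if the graver is moved more than 30 mm (distance of graver from where it was at the start of the episode above 0.03 m).
It fails at once if the oil bottle is moved more than 30 mm (distance of oil_bottle from where it was at the start of the episode above 0.03 m).
It fails at once if the jar is moved more than 30 mm (distance of flux_jar from where it was at the start of the episode above 0.03 m).
It also fails if it takes over 64 s, if anything falls off the work surface, if the arm or the gripper's body presses on something with over 40 N, if the wrist force passes 120 N, or if a joint passes its speed limit or range.

## Robot

A 6-joint arm with a two-finger parallel gripper is mounted at the origin on a cart in front of the work surface, level with it; the furniture and walls round the work are solid. World frame = base frame: x ahead of the robot, y to its left, z up, the work surface at z = 0. Lengths are in mm, angles in degrees, forces in N, time in s.
With the tool pointing down it reaches from about 300 to 850 mm from the base axis. Payload 4.2 kg.
Tool frame: the origin (TCP) lies midway between the tips of the shut fingers; the grasp point (between the pads) lies 19 mm behind it; z points along the fingers, y is the direction in which the jaws open and shut (so a half turn about z gives the same grasp; the last joint's range is limited). The gripper opens to 91 mm and grips with 3 to 60 N. Pads are 32 mm wide; open, the fingers measure 118 mm over their backs; the gripper's body (76 mm by 178 mm) begins 60 mm behind the grasp point.
Start: joints at [-76.203, 18.312, 89.639, -0, 72.044, -1.146], TCP at [148.268, -555.572, 213.976] pointing down, gripper open.
Joint ranges: [-177.97, 177.97], [-48.28, 115.42], [12.27, 149.76], [-77.06, 257.06], [2.81, 150.46], [-146.56, 146.56]. Speed limits (degrees/s): [147.25, 147.25, 180, 180, 180, 180].

## Interface

Orientations are given as [roll, pitch, yaw] about the fixed x, y, z axes, in that order (R = Rz(yaw) Ry(pitch) Rx(roll)).
In Python, from workcell import * gives the robot as it stands.
- The arm moves only by the tool arm_command, never from a script. Its argument "deltas" is text: rows parted by semicolons, each of 7 numbers parted by spaces: the shift along the tool's x, y, z in mm, then the turn, a rotation vector about the tool's x, y, z in degrees, then the finger opening in mm, from 0 to 91.2. In form: x y z wx wy wz hand; .... A call has 1 to 5 rows; each row shifts and turns the commanded pose from where the row before left it, along the tool's axes as they then stand; what a row does not reach is not made up. A row lasts 1/8 s, in which the tool goes at most 62.5 mm and 10.7 degrees, less where a joint would pass 70% of its speed; a pose out of reach is approached as far as the arm can. A call is refused whole if a number of a shift passes 62.5 or a number of a turn 10.7, either way. A call with a gripper value outside its range is refused whole. The fingers move at their own pace and stop on an object; "force" is the grip in N (left out, the last holds). Time passes only in rows, so rows that do not move let the fingers close. It gives the time, the measured TCP pose, the force and the opening at its end, in the units of the state.
- state(): the state, without advancing time (a new reading comes with each control period).
- grab_frame(name): name is "scene" or "side" or "wrist"; returns the picture (400x640x3 uint8, red, green, blue); there is no depth.
- camera_model(name): a dict with "fx", "fy", "cx", "cy" (pixels), "k1" (the pictures are not rectified: a ray, as slopes to the right and down, at radius r is drawn at 1 + k1 r^2 times it, then the intrinsics apply), "rvec" (rotation vector, rad) and "tvec" (3), from world to camera coordinates, as OpenCV has them; the wrist camera has in their place "mount" (4x4, takes a point from camera to tool coordinates, whose origin is the TCP and whose axes are the flange's). Camera axes: x right, y down, z forward; pixel columns grow to the right and rows downward; lengths in mm; the calibration is good to about 2 mm. A picture is of the moment at which its call begins: read the wrist's pose just before it. camera_model takes no time and is no camera call.
- job_done(): hands the job in, once; it reports no verdict.
The state is a dict: "time_s": time; "qpos": joint angles; "qvel": joint speeds; "effort": joint torques, N m; "ee_pos": TCP position; "ee_rot": TCP orientation; "force": force on the tool from outside, world axes, zero at the start; "torque": the same for the moment, N m; "gripper_width": finger opening in mm.
Only numpy, scipy, OpenCV 4.12 (cv2) and the standard library are available. Lean on these libraries where they do the work, as an engineer would, in place of code of your own. Each camera call takes 0.05 s, during which the arm holds its last target. There are 200 camera calls.

## Working session

There is one attempt and no reset: what is moved stays moved. The work goes in short steps, Python scripts to look and compute and a tool call to move; the robot and the scene stay as the last step left them, time stands still between calls to the robot, and variables do not carry over. Pictures are saved under pics/ and viewed, about 8 in all and at most 12, crops included, and the job is handed in when it is done.

Besides the shell and the picture viewer there is one more tool, called as a command line: name --argument value ..., lists and objects as JSON in quotes. arm_command: Moves the arm, as the interface text tells. Its arguments: {"type":"object","properties":{"deltas":{"type":"string"},"force":{"type":"number"}},"required":["deltas"]}

```bash
ls; mkdir -p pics
cat > h.py <<'E'
from workcell import *
import numpy as np, cv2
from scipy.spatial.transform import Rotation as R
def pose(s=None):
    s=s or state(); T=np.eye(4); T[:3,:3]=R.from_euler('xyz',s['ee_rot'],degrees=True).as_matrix(); T[:3,3]=s['ee_pos']; return T
def cam(n,T=None):
    m=camera_model(n)
    if 'mount' in m:
        C=(pose() if T is None else T)@np.array(m['mount']); return m,C[:3,:3],C[:3,3]
    r=R.from_rotvec(m['rvec']).as_matrix(); return m,r.T,-r.T@np.array(m['tvec'])
def ray(n,uv,T=None):
    m,A,o=cam(n,T); d=np.array([(uv[0]-m['cx'])/m['fx'],(uv[1]-m['cy'])/m['fy']]); x=d.copy()
    for _ in range(20): x=d/(1+m['k1']*(x@x))
    return o,A@np.array([*x,1])
def onz(n,uv,z,T=None):
    o,d=ray(n,uv,T); return o+d*(z-o[2])/d[2]
def tri(a,b):
    (o,d),(p,e)=a,b; d=d/np.linalg.norm(d); e=e/np.linalg.norm(e)
    t=np.linalg.lstsq(np.c_[d,-e],p-o,rcond=None)[0]; P,Q=o+d*t[0],p+e*t[1]; return (P+Q)/2,np.linalg.norm(P-Q)
def proj(n,P,T=None):
    m,A,o=cam(n,T); c=A.T@(np.array(P)-o); x=c[:2]/c[2]; x=x*(1+m['k1']*(x@x)); return x*[m['fx'],m['fy']]+[m['cx'],m['cy']]
def save(n,f):
    im=grab_frame(n); cv2.imwrite('pics/'+f,im[:,:,::-1]); return im
E
python3 - <<'E'
from h import *
print(state())
for n in('scene','side','wrist'):
    save(n,n+'0.png'); print(n,camera_model(n), cam(n)[2].round())
E
```

```text
pics
{'time_s': 0.0, 'qpos': array([-7.62011713e+01,  1.83514451e+01,  8.97055383e+01,  1.22072969e-03,
        7.20432119e+01, -1.14470581e+00]), 'qvel': array([ 0.05375611, -0.04276771,  0.03813302, -0.04291023,  0.04085982,
       -0.05560982]), 'effort': array([-1.66801696e-03, -4.12461340e+01, -2.31972367e+01,  7.24855391e-02,
        4.56079119e-02, -1.58032190e-04]), 'ee_pos': array([ 148.17437553, -555.06743444,  213.12812   ]), 'ee_rot': array([-1.79899848e+02, -3.16203238e-03,  1.49431544e+01]), 'force': array([-0.62306523,  0.30274527, -0.06431322]), 'torque': array([0.03072878, 0.0089355 , 0.01288843]), 'gripper_width': 91.4050046091742}
scene {'fx': 479.31267489752906, 'fy': 479.31267489752906, 'cx': 317.30742074543787, 'cy': 196.91766696494017, 'k1': -0.03188829386628152, 'rvec': array([ 0.87591233, -2.31228982,  1.2636875 ]), 'tvec': array([426.41328921, 269.11656068, 750.39337596])} [-22. 642. 636.]
side {'fx': 477.23918939703196, 'fy': 477.23918939703196, 'cx': 319.4730402671058, 'cy': 201.1465628513483, 'k1': 0.024371315172265963, 'rvec': array([ 2.17482114, -0.26386001,  0.11697061]), 'tvec': array([-592.22632372,  142.05585353,  968.31820799])} [ 421. -827.  668.]
wrist {'fx': 280.09715415466985, 'fy': 280.09715415466985, 'cx': 318.48464953597727, 'cy': 200.7404603648702, 'k1': -0.02887745999112277, 'mount': array([[ 1.46475246e-03, -9.71727874e-01, -2.36099117e-01,
         6.60162277e+01],
       [ 9.99996816e-01,  1.90852604e-03, -1.65108691e-03,
        -4.30483606e-01],
       [ 2.05500848e-03, -2.36095947e-01,  9.71727575e-01,
        -1.70831498e+02],
       [ 0.00000000e+00,  0.00000000e+00,  0.00000000e+00,
         1.00000000e+00]])} [ 212. -538.  384.]
```

```bash
cd pics; python3 -c "
import cv2,numpy as np
cv2.imwrite('a.png',cv2.resize(np.vstack([cv2.imread('scene0.png'),cv2.imread('side0.png')]),(480,600)))"
```

```text
(no output)
```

View pics/scene0.png

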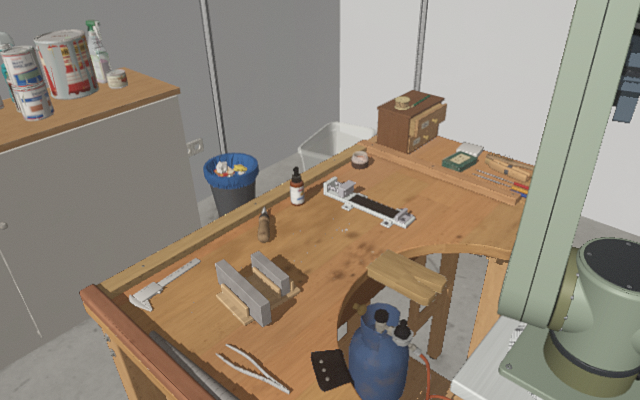

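View pics/side0.png

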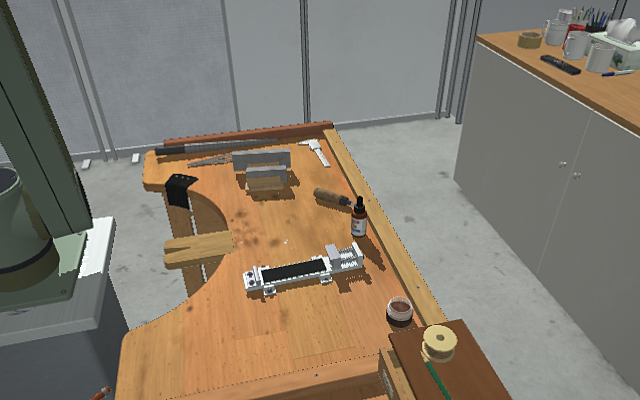

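Scene: the long stone is the nearer block, top from about (217,263) to (270,300), with the short stone at (253,255)–(293,270). The holder runs (325,185)–(412,220), claw block at the (340,187) end. In the side view the long stone is at (233,153)–(291,150), and the holder's claw is at (350,255) with the lip at (250,280).

Run:
```python
from h import *
for nm,a,b in [('L+x',(217,263),(291,150)),('L-x',(270,300),(233,153)),('lip',(408,213),(250,272)),('clawtop',(335,182),(330,247))]:
    print(nm,[v.round(1) for v in map(np.array,tri(ray('scene',a),ray('side',b)))])
for uv in [(248,285),(330,265),(360,262),(240,290)]: print(uv,onz('side',uv,14).round())
for n,c in(('scene',(180,150,420,340)),('side',(220,130,380,310))):
    im=cv2.imread(f'pics/{n}0.png')[c[1]:c[3],c[0]:c[2]]
    cv2.imwrite(f'pics/{n}c.png',cv2.resize(im,None,fx=3.3,fy=3.3,interpolation=cv2.INTER_CUBIC)[:600,:800]);
```

```text
L+x [array([594.5, 259.8,  53.4]), np.float64(1.4)]
L-x [array([443.3, 266.1,  61.4]), np.float64(5.4)]
lip [array([ 435.2, -146.3,   28.8]), np.float64(5.9)]
clawtop [array([ 611.5, -119.3,   44.5]), np.float64(23.9)]
(248, 285) [ 430. -163.   14.]
(330, 265) [ 595. -148.   14.]
(360, 262) [ 656. -155.   14.]
(240, 290) [ 414. -172.   14.]
```

arm_command --deltas "0 0 0 0 0 7.5 91; 0 0 0 0 0 7.5 91; 42 -45 5 0 0 0 91; 42 -45 5 0 0 0 91; 42 -45 5 0 0 0 91"

```text
time_s: 0.78
ee_pos: [275.3, -419.3, 198.6]
ee_rot: [-180.0, -0.0, -0.1]
force: [0.6, -2.3, -0.3]
gripper_width: 91.2
```

arm_command --deltas "42 -45 5 0 0 0 91; 42 -45 5 0 0 0 91; 42 -45 5 0 0 0 91; 42 -45 5 0 0 0 91; 42 -45 5 0 0 0 91"

```text
time_s: 1.4
ee_pos: [485.7, -194.2, 173.7]
ee_rot: [180.0, -0.0, -0.0]
force: [0.7, -1.1, 0.4]
gripper_width: 90.8
```

arm_command --deltas "42 -45 5 0 0 0 91; 0 0 0 0 0 0 91; 0 0 0 0 0 0 91"

```text
time_s: 1.78
ee_pos: [526.1, -151.0, 168.5]
ee_rot: [180.0, 0.1, -0.0]
force: [-1.1, 0.6, 0.2]
gripper_width: 90.7
```

Run:
```python
from h import *
T=pose(); np.save('T1.npy',T); im=save('wrist','w1.png'); print(state()['ee_pos'],state()['ee_rot'],state()['qpos'].round())
for P in [(435,-150,26),(600,-150,38),(520,-150,14)]: print(proj('wrist',P,T).round())
```

```text
[ 525.84155095 -151.58886674  168.78473939] [ 1.79980061e+02  5.69018379e-02 -9.14226161e-02] [-17.  18.  97.  -0.  65.  73.]
[318. 265.]
[318. 125.]
[318. 195.]
```

View pics/w1.png

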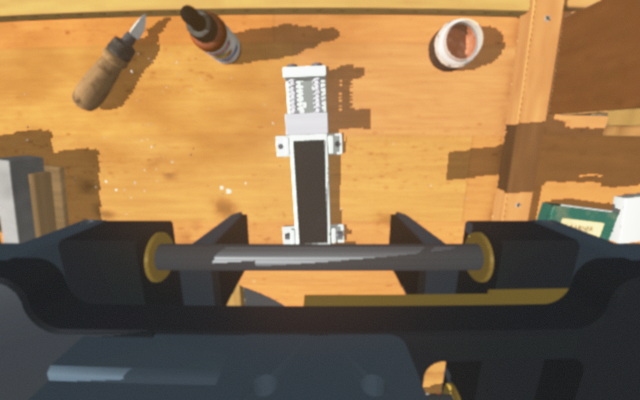

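The wrist view shows the holder running from (304,67) at the claw end down to (312,240), where the gripper hides the lip. Tabs are at (280,145), (335,143), (290,234) and (337,232). I'll step back 100 mm for the second view and the lip.

arm_command --deltas "-50 0 0 0 0 0 91; -50 0 0 0 0 0 91; 0 0 0 0 0 0 91; 0 0 0 0 0 0 91"

```text
time_s: 2.33
ee_pos: [426.9, -152.0, 169.7]
ee_rot: [180.0, -0.1, -0.2]
force: [-0.5, -0.5, -0.1]
gripper_width: 91.0
```

Run:
```python
from h import *
T=pose(); np.save('T2.npy',T); im=save('wrist','w2.png'); print(state()['ee_pos'],state()['ee_rot'])
a=cv2.imread('pics/w1.png')[50:245,250:380]; b=im[80:245,250:380,::-1]
b=im[0:245,250:380,::-1]
k=lambda x:cv2.resize(x,None,fx=3,fy=3,interpolation=cv2.INTER_CUBIC)
a=k(a);b=k(b); h=max(len(a),len(b)); A=np.zeros((h,800,3),np.uint8); A[:len(a),:390]=a; A[:len(b),400:790]=b; A=A[:600] if h<=600 else cv2.resize(A,None,fx=600/h,fy=600/h); print(h); cv2.imwrite('pics/hold.png',A)
```

```text
[ 427.38700924 -151.84830311  169.52139342] [ 1.79954609e+02 -1.10911751e-01 -1.45126409e-01]
735
```

View pics/hold.png

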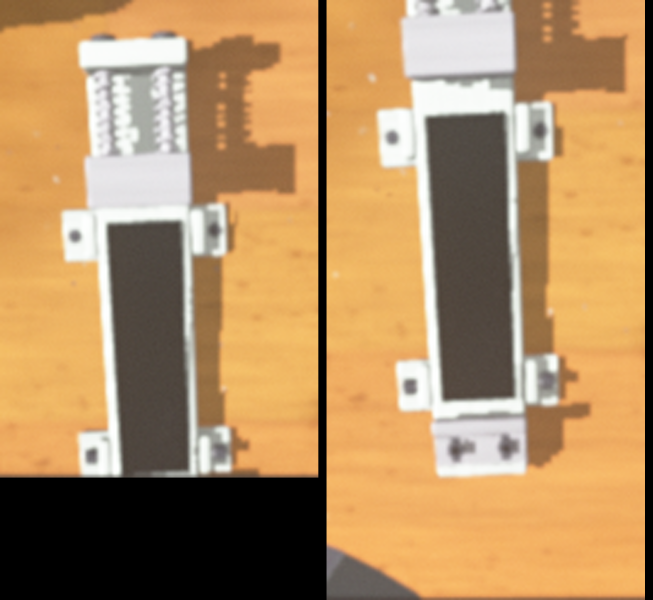

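The crop shows the claw's hook edge at y≈207 in the left half and y≈77 in the right. The dark pad corners in the right half are (427,117), (505,113), (516,399) and (441,402). The lip's inner top edge is at y≈416.

Run:
```python
from h import *
T1,T2=np.load('T1.npy'),np.load('T2.npy'); s=600/735*3
L=lambda x,y:(250+x/s,50+y/s); Rr=lambda x,y:(250+(x-400*600/735)/s,y/s)
for n,a,b in [('padTL',(108,223),(427,117)),('padTR',(181,220),(505,113)),('hookL',(87,207),(403,77)),('hookR',(190,205),(515,77)),('tabTL',(75,236),(391,137)),('tabTR',(214,230),(540,130)),('tabBL',(91,456),(410,386)),('tabBR',(220,452),(547,380))]:
    P,e=tri(ray('wrist',L(*a),T1),ray('wrist',Rr(*b),T2)); print(n,P.round(1),e.round(1))
for n,b,z in [('padTL',(427,117),14),('padTR',(505,113),14),('padBR',(516,399),14),('padBL',(441,402),14),('hookL',(403,77),42),('hookR',(515,77),42),('lipL',(432,419),26),('lipR',(524,415),26),('lipbL',(437,475),26),('lipbR',(525,473),26),('tabTL',(391,137),3),('tabTR',(540,130),3),('tabBL',(410,386),3),('tabBR',(547,380),3)]:
    print(n,onz('wrist',Rr(*b),z,T2).round(1), end=' ')
```

```text
padTL [ 582.4 -122.    12. ] 0.2
padTR [ 583.8 -156.2   12.3] 0.0
hookL [ 589.9 -115.3   38.7] 0.5
hookR [ 590.7 -159.8   35.5] 0.2
tabTL [ 576.  -105.2    5. ] 0.6
tabTR [ 578.9 -172.1    4.4] 0.1
tabBL [ 464.4 -110.5    6.3] 0.1
tabBR [ 467.3 -176.8    7.7] 0.4
padTL [ 581.8 -122.1   14. ] padTR [ 583.3 -156.2   14. ] padBR [ 458.8 -161.6   14. ] padBL [ 457.5 -125.9   14. ] hookL [ 588.8 -115.5   42. ] hookR [ 588.6 -159.7   42. ] lipL [ 450.9 -122.6   26. ] lipR [ 452.7 -164.9   26. ] lipbL [ 424.6 -124.3   26. ] lipbR [ 425.5 -165.6   26. ] tabTL [ 576.5 -104.6    3. ] tabTR [ 579.3 -172.2    3. ] tabBL [ 464.1 -110.1    3. ] tabBR [ 466.9 -177.     3. ]
```

arm_command --deltas "-2 -59 0 0 0 0 91; -2 -59 0 0 0 0 91; -2 -59 0 0 0 0 91; -2 -59 0 0 0 0 91; -2 -59 0 0 0 0 91"

```text
time_s: 3.0
ee_pos: [418.1, 146.5, 169.2]
ee_rot: [-180.0, -0.1, -0.1]
force: [1.4, 0.6, 0.6]
gripper_width: 91.1
```

arm_command --deltas "-2 -50 0 0 0 0 91; 0 -20 0 0 0 0 91; 0 0 0 0 0 0 91; 0 0 0 0 0 0 91"

```text
time_s: 3.5
ee_pos: [415.4, 213.7, 168.7]
ee_rot: [180.0, 0.0, -0.1]
force: [0.3, -0.2, 0.3]
gripper_width: 91.1
```

Run:
```python
from h import *
T=pose(); np.save('T3.npy',T); im=save('wrist','w3.png'); print(state()['ee_pos'],state()['ee_rot'],state()['qpos'].round())
cv2.imwrite('pics/w3c.png',cv2.resize(im[0:250,220:480,::-1],None,fx=2.4,fy=2.4,interpolation=cv2.INTER_CUBIC))
```

```text
[415.32769065 213.39405852 168.7903983 ] [ 1.79966936e+02  1.21277038e-02 -1.12556212e-01] [ 26.  11. 107.  -0.  62. 116.]
```

View pics/w3c.png

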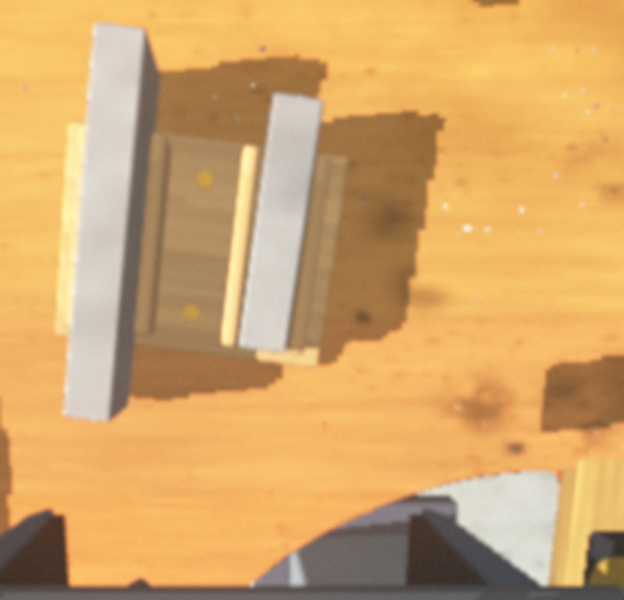

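Long stone's top face corners in the crop: (95,23), (145,29), (109,420), (63,414). The short stone is at (240..320, 95..350).

Run:
```python
from h import *
T=np.load('T3.npy'); px=[(220+x/2.4,y/2.4) for x,y in [(95,23),(145,29),(109,420),(63,414)]]
P=np.array([onz('wrist',p,60,T) for p in px]); print(P.round(1),P.mean(0))
f=(P[0]+P[1])/2; n=(P[2]+P[3])/2; d=f-n; print('len',np.linalg.norm(d),'yaw',np.degrees(np.arctan2(d[1],d[0])), 'w',np.linalg.norm(P[0]-P[1]),np.linalg.norm(P[2]-P[3]))
for p,uv in [(P[0],0),(P[3],0)]: print(proj('scene',p).round(),proj('side',p).round())
for i,s,d in [(1,(227,261),(291,150))]: print(tri(ray('wrist',px[i],T),ray('side',d)))
for i,d in [(2,(233,153)),(0,(291,147)),(3,(233,150))]: print(i,tri(ray('wrist',px[i],T),ray('side',d)))
```

```text
[[588.8 267.1  60. ]
 [586.6 248.5  60. ]
 [439.8 267.9  60. ]
 [442.4 287.1  60. ]] [514.39929723 267.64783567  60.        ]
len 147.9121279633888 yaw -7.648593495875224 w 18.69076648611045 19.37271762277741
[215. 263.] [288. 147.]
[260. 307.] [231. 150.]
(array([590.36294277, 248.96774819,  58.79851281]), np.float64(6.162345706305227))
2 (array([442.94715775, 266.87922174,  63.24462568]), np.float64(5.253237363286947))
0 (array([593.62036465, 268.12453119,  56.75549226]), np.float64(6.734274965875552))
3 (array([444.79020461, 286.45415257,  61.0925563 ]), np.float64(4.514282924279264))
```

Run:
```python
from h import *
T=np.load('T1.npy')
for uv in [(75,105),(110,95),(145,15),(240,60),(210,60)]: print('w1',uv,onz('wrist',uv,0,T).round())
for uv in [(235,232),(205,205),(215,215),(315,190),(352,205),(360,235)]: print('side',uv,onz('side',uv,0).round())
```

```text
w1 (75, 105) [625. 138.   0.]
w1 (110, 95) [636.  93.   0.]
w1 (145, 15) [719.  41.   0.]
w1 (240, 60) [671. -62.   0.]
w1 (210, 60) [672. -28.   0.]
side (235, 232) [421.  22.   0.]
side (205, 205) [360. 143.   0.]
side (215, 215) [381.  97.   0.]
side (315, 190) [631. 139.   0.]
side (352, 205) [702.  55.   0.]
side (360, 235) [687. -57.   0.]
```

arm_command --deltas "50 -27 20 0 0 3.8 50; 50 -27 20 0 0 3.8 50; 0 0 0 0 0 0 50; 0 0 0 0 0 0 50"

```text
time_s: 4.05
ee_pos: [516.4, 263.4, 128.6]
ee_rot: [179.9, 0.1, -7.7]
force: [0.3, 0.0, -0.1]
gripper_width: 53.9
```

arm_command --deltas "-2 -4 23 0 0 0 50; 0 0 23 0 0 0 50; 0 0 23 0 0 0 50; 0 0 22 0 0 0 50; 0 0 0 0 0 0 50"

```text
time_s: 4.68
ee_pos: [513.6, 267.6, 37.9]
ee_rot: [179.9, 0.1, -7.7]
force: [-0.0, 0.5, 0.4]
gripper_width: 50.0
```

arm_command --deltas "0 0 0 0 0 0 12; 0 0 0 0 0 0 12; 0 0 0 0 0 0 12; 0 0 0 0 0 0 12" --force 35

```text
time_s: 5.18
ee_pos: [515.5, 268.7, 38.6]
ee_rot: [180.0, -0.0, -7.6]
force: [-0.8, -1.6, 5.3]
gripper_width: 19.7
```

arm_command --deltas "0 0 -10 0 0 0 12; 0 0 -25 0 0 0 12; 0 0 -30 0 0 0 12; 0 0 0 0 0 0 12"

```text
time_s: 5.68
ee_pos: [516.8, 269.9, 105.0]
ee_rot: [-179.8, -0.2, -7.7]
force: [-0.6, 1.0, -2.9]
gripper_width: 19.8
```

arm_command --deltas "6 45 0 0 0 -5 12; 6 50 0 0 0 -5 12; 0 50 0 0 0 0 12; 0 50 0 0 0 0 12; 0 0 0 0 0 0 12"

```text
time_s: 6.3
ee_pos: [521.9, 70.4, 101.4]
ee_rot: [180.0, 0.2, 2.1]
force: [-0.0, 0.7, -3.1]
gripper_width: 19.8
```

Run:
```python
from h import *
im=save('side','s2.png'); save('scene','c2.png'); print(state()['force'])
cv2.imwrite('pics/s2c.png',cv2.resize(im[110:320,170:420,::-1],None,fx=2.4,fy=2.4))
```

```text
[ 0.60444895  0.19738216 -2.81452578]
```

View pics/s2c.png

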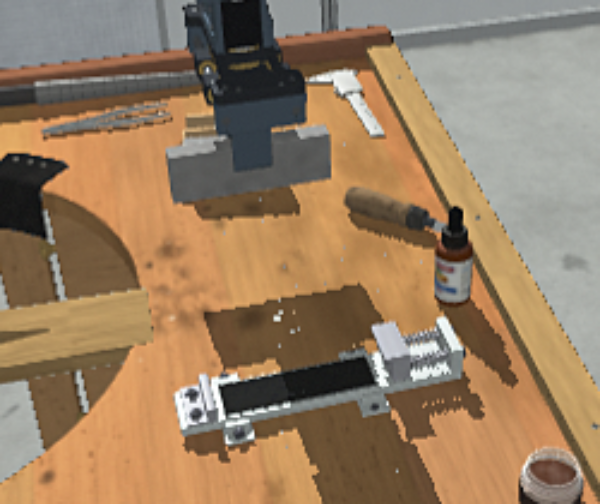

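arm_command --deltas "0 5 25 0 0 0 12; 0 5 25 0 0 0 12; 0 0 14 0 0 0 12; 0 0 4 0 0 0 12; 0 0 0 0 0 0 12"

```text
time_s: 7.02
ee_pos: [523.8, 64.0, 35.1]
ee_rot: [-180.0, -0.0, 2.4]
force: [0.6, 0.4, -3.5]
gripper_width: 19.7
```

arm_command --deltas "0 0 2 0 0 0 12; 0 0 2 0 0 0 12; 0 0 0 0 0 0 12"

```text
time_s: 7.4
ee_pos: [523.5, 63.3, 31.1]
ee_rot: [180.0, -0.0, 2.3]
force: [-0.3, -0.0, -3.9]
gripper_width: 19.8
```

arm_command --deltas "0 0 1 0 0 0 12; 0 0 1 0 0 0 12; 0 0 0.5 0 0 0 12; 0 0 0 0 0 0 12"

```text
time_s: 7.9
ee_pos: [523.5, 63.4, 28.5]
ee_rot: [180.0, -0.0, 2.3]
force: [-0.1, -0.5, -3.8]
gripper_width: 19.9
```

arm_command --deltas "0 0 1 0 0 0 12; 0 0 1 0 0 0 12; 0 0 0 0 0 0 12"

```text
time_s: 8.28
ee_pos: [523.5, 63.3, 28.3]
ee_rot: [180.0, -0.0, 2.3]
force: [-4.0, -1.1, 11.8]
gripper_width: 19.9
```

arm_command --deltas "0 0 -1 0 0 0 40; 0 0 0 0 0 0 91; 0 0 -4 0 0 0 91; 0 0 -12 0 0 0 91; 0 0 0 0 0 0 91"

```text
time_s: 8.9
ee_pos: [524.5, 63.5, 44.7]
ee_rot: [-180.0, -0.2, 2.3]
force: [0.5, -0.0, -0.8]
gripper_width: 67.2
```

Run:
```python
from h import *
im=save('side','s3.png');a=save('scene','c3.png'); print(state()['ee_pos'],state()['gripper_width'])
b=np.hstack([im[130:300,200:340],a[170:340,230:430]])[:,:,::-1]
cv2.imwrite('pics/s3c.png',cv2.resize(b,None,fx=2.3,fy=2.3))
```

```text
[523.68035882  63.39542887  43.78740118] 74.55542833273368
```

View pics/s3c.png

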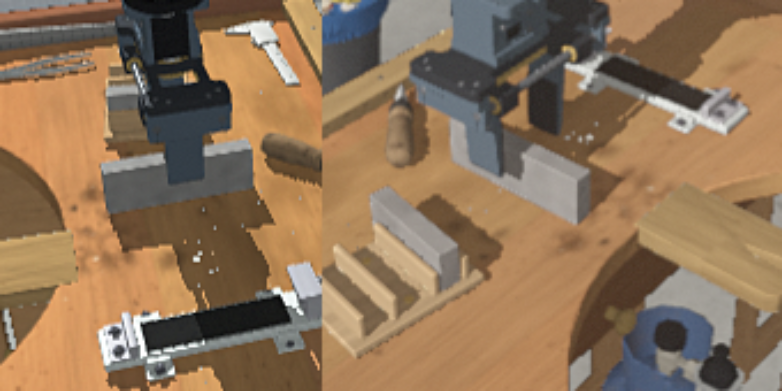

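The stone stands upright on the bench between the open fingers. The short stone and graver haven't moved. Next I topple it toward −y with the rear finger.

arm_command --deltas "0 15 0 0 0 0 91; 0 15 0 0 0 0 91; 0 5 0 0 0 0 91; 0 5 0 0 0 0 91; 0 5 0 0 0 0 91"

```text
time_s: 9.62
ee_pos: [525.4, 18.1, 43.5]
ee_rot: [-180.0, -0.0, 2.3]
force: [-0.4, 0.4, 0.3]
gripper_width: 91.0
```

arm_command --deltas "0 5 0 0 0 0 91; 0 5 0 0 0 0 91; 0 5 0 0 0 0 91; 0 0 0 0 0 0 91; 0 0 0 0 0 0 91"

```text
time_s: 10.25
ee_pos: [525.9, 3.4, 43.4]
ee_rot: [180.0, 0.0, 2.3]
force: [-0.2, -0.4, -0.3]
gripper_width: 91.0
```

Run:
```python
from h import *
im=save('side','s4.png');a=save('scene','c4.png'); print(state()['ee_pos'],state()['gripper_width'])
b=np.hstack([im[130:300,200:340],a[170:340,230:430]])[:,:,::-1]
cv2.imwrite('pics/s4c.png',cv2.resize(b,None,fx=2.3,fy=2.3))
```

```text
[525.85807559   3.55368975  43.42492344] 90.90882862912039
```

View pics/s4c.png

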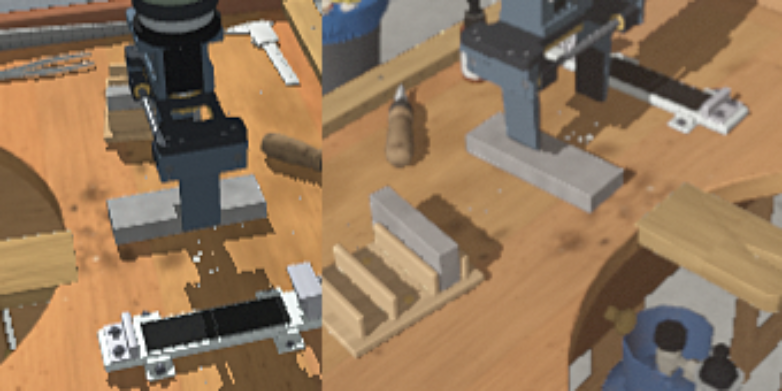

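The stone lies flat on the bench. Next is a wrist view to find it accurately by colour mask.

arm_command --deltas "0 0 -50 0 0 0 91; -50 -10 -50 0 0 0 91; -55 -10 -5 0 0 0 91; 0 0 0 0 0 0 91; 0 0 0 0 0 0 91"

```text
time_s: 10.98
ee_pos: [427.2, 18.3, 142.5]
ee_rot: [180.0, -0.1, 2.4]
force: [-0.1, -0.9, -0.5]
gripper_width: 91.4
```

```bash
cat > st.py <<'E'
from h import *
import sys
T=pose(); im=save('wrist',sys.argv[1]); print(state()['ee_pos'],state()['ee_rot'])
hsv=cv2.cvtColor(im,cv2.COLOR_RGB2HSV); m=((hsv[...,1]<45)&(hsv[...,2]>120)).astype(np.uint8); m[215:]=0
m=cv2.morphologyEx(m,cv2.MORPH_OPEN,np.ones((3,3)))
cs=cv2.findContours(m,cv2.RETR_EXTERNAL,cv2.CHAIN_APPROX_NONE)[0]
for c in sorted(cs,key=cv2.contourArea)[-3:]:
    g=np.array([onz('wrist',p[0],20,T)[:2] for p in c],np.float32)
    r=cv2.minAreaRect(g); print(cv2.boundingRect(c),'c',np.round(r[0],1),'size',np.round(r[1],1),'ang',round(r[2],2))
E
python3 st.py w5.png
```

```text
[427.54816412  18.15432774 142.34644988] [ 1.79989249e+02 -7.51154191e-02  2.35236110e+00]
(115, 38, 25, 115) c [520.6 216.9] size [ 22.  109.2] ang 82.22
(430, 0, 99, 205) c [ 524.4 -130.9] size [ 81.6 201.1] ang 88.63
(288, 19, 51, 156) c [524.1  28.9] size [147.3  49. ] ang 2.33
```

arm_command --deltas "48.5 -3.4 20 0 0 0 91; 48.5 -3.4 40 0 0 0 91; 0 0 50 0 0 0 91; 0 0 23 0 0 0 91; 0 0 0 0 0 0 91"

```text
time_s: 11.65
ee_pos: [522.2, 28.7, 6.9]
ee_rot: [180.0, 0.3, 2.3]
force: [-0.2, -0.0, 0.6]
gripper_width: 90.8
```

arm_command --deltas "0 0 2.5 0 0 0 91; 0 0 2.5 0 0 0 91; 0 0 0 0 0 0 91"

```text
time_s: 12.02
ee_pos: [523.2, 28.8, 5.2]
ee_rot: [180.0, -0.1, 2.3]
force: [0.1, -0.2, -0.4]
gripper_width: 91.2
```

arm_command --deltas "0 0 0 0 0 0 42; 0 0 0 0 0 0 42; 0 0 0 0 0 0 42; 0 0 0 0 0 0 42; 0 0 0 0 0 0 42" --force 50

```text
time_s: 12.65
ee_pos: [522.7, 28.7, 4.5]
ee_rot: [180.0, 0.0, 2.4]
force: [-0.6, -0.5, -0.5]
gripper_width: 49.7
```

arm_command --deltas "0 0 -10 0 0 0 42; 0 0 -25 0 0 0 42; 0 0 -25 0 0 0 42; 0 0 0 0 0 0 42"

```text
time_s: 13.15
ee_pos: [524.1, 29.0, 66.2]
ee_rot: [180.0, -0.3, 2.3]
force: [-0.2, -0.7, -3.2]
gripper_width: 49.7
```

arm_command --deltas "-8 55 0 0 0 0 42; -8 55 0 0 0 0 42; -9 50 0 0 0 0 42; 0 10 0 0 -3.5 0 42; 0 0 0 0 -3.5 0 42"

```text
time_s: 13.78
ee_pos: [503.7, -143.2, 63.4]
ee_rot: [-180.0, 7.2, 2.2]
force: [-0.2, -0.3, -3.1]
gripper_width: 49.8
```

arm_command --deltas "0 0 0 0 0 0 42; 0 0 0 0 0 0 42"

```text
time_s: 14.02
ee_pos: [503.8, -141.6, 63.7]
ee_rot: [-180.0, 7.1, 2.4]
force: [0.1, -0.1, -3.3]
gripper_width: 49.6
```

Run:
```python
from h import *
s=state();print(s['ee_pos'],s['ee_rot'],s['force'])
im=save('side','s6.png');a=save('scene','c6.png'); 
b=np.vstack([cv2.resize(im[200:330,210:400],(760,520))])[:,:,::-1]
cv2.imwrite('pics/s6c.png',b)
```

```text
[ 503.84263417 -141.56254607   63.69590558] [-179.96292932    7.06929579    2.36833719] [ 0.0875324  -0.08956944 -3.2517019 ]
```

View pics/s6c.png

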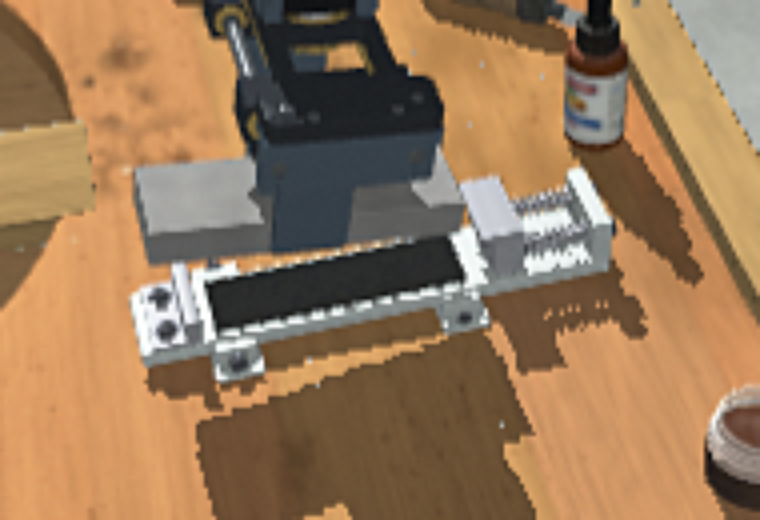

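The tilted stone hangs over the bed, its +x end short of the hook and its −x end high over the lip. Next I lower it until the +x end touches the bed.

arm_command --deltas "1.8 0 14.9 0 0 0 42; 1.2 0 9.9 0 0 0 42; 0.6 0 5 0 0 0 42; 0 0 0 0 0 0 42; 0 0 0 0 0 0 42"

```text
time_s: 14.75
ee_pos: [504.9, -142.1, 34.7]
ee_rot: [180.0, 7.0, 2.3]
force: [0.0, -0.3, -3.1]
gripper_width: 49.6
```

arm_command --deltas "0.2 0 1.5 0 0 0 42; 0.2 0 1.5 0 0 0 42; 0 0 0 0 0 0 42"

```text
time_s: 15.12
ee_pos: [504.6, -142.0, 31.4]
ee_rot: [180.0, 7.0, 2.3]
force: [0.5, -0.7, -3.1]
gripper_width: 50.0
```

arm_command --deltas "0.1 0 1 0 0 0 42; 0.1 0 1 0 0 0 42; 0 0 0 0 0 0 42"

```text
time_s: 15.5
ee_pos: [504.6, -142.0, 29.3]
ee_rot: [-180.0, 7.0, 2.3]
force: [0.2, 0.2, -3.2]
gripper_width: 49.8
```

arm_command --deltas "0.1 0 0.7 0 0 0 42; 0.1 0 0.7 0 0 0 42; 0 0 0 0 0 0 42"

```text
time_s: 15.88
ee_pos: [504.7, -142.0, 28.0]
ee_rot: [180.0, 7.0, 2.3]
force: [-0.0, -0.1, -2.7]
gripper_width: 49.3
```

arm_command --deltas "0.1 0 0.5 0 0 0 42; 0 0 0 0 0 0 42"

```text
time_s: 16.12
ee_pos: [504.7, -142.1, 27.8]
ee_rot: [180.0, 7.0, 2.3]
force: [-0.9, 0.2, -0.8]
gripper_width: 49.5
```

arm_command --deltas "0 0 -0.5 0 0 0 42; 3 0 -0.36 0 0 0 42; 3 0 -0.36 0 0 0 42; 2 0 -0.25 0 0 0 42; 0 0 0 0 0 0 42"

```text
time_s: 16.75
ee_pos: [513.0, -141.7, 27.9]
ee_rot: [180.0, 7.0, 2.3]
force: [-0.3, -0.2, -3.6]
gripper_width: 50.0
```

arm_command --deltas "1 0 -0.12 0 0 0 42; 1 0 -0.12 0 0 0 42; 0 0 0 0 0 0 42"

```text
time_s: 17.12
ee_pos: [514.9, -141.6, 28.0]
ee_rot: [180.0, 7.0, 2.3]
force: [-0.3, 0.3, -2.5]
gripper_width: 50.1
```

arm_command --deltas "1 0 -0.12 0 0 0 42; 1 0 -0.12 0 0 0 42; 0 0 0 0 0 0 42"

```text
time_s: 17.5
ee_pos: [517.0, -141.5, 28.0]
ee_rot: [180.0, 7.0, 2.3]
force: [0.0, -0.3, -2.9]
gripper_width: 49.7
```

arm_command --deltas "1 0 -0.12 0 0 0 42; 0 0 0 0 0 0 42"

```text
time_s: 17.75
ee_pos: [517.9, -141.5, 28.0]
ee_rot: [180.0, 7.0, 2.3]
force: [-0.1, 0.3, -3.4]
gripper_width: 49.8
```

arm_command --deltas "1 0 -0.12 0 0 0 42; 0 0 0 0 0 0 42"

```text
time_s: 18.0
ee_pos: [518.4, -141.4, 27.9]
ee_rot: [-180.0, 7.1, 2.3]
force: [-1.4, -0.2, -3.4]
gripper_width: 49.4
```

arm_command --deltas "1 0 -0.12 0 0 0 42; 0 0 0 0 0 0 42"

```text
time_s: 18.25
ee_pos: [518.8, -141.4, 27.9]
ee_rot: [-180.0, 7.1, 2.3]
force: [-4.5, -1.9, -1.1]
gripper_width: 49.6
```

arm_command --deltas "2 0 -0.24 0 0 0 42; 2 0 -0.24 0 0 0 42; 0 0 0 0 0 0 42"

```text
time_s: 18.62
ee_pos: [522.3, -141.3, 27.9]
ee_rot: [-180.0, 7.2, 2.3]
force: [-6.3, -1.8, 0.1]
gripper_width: 49.4
```

arm_command --deltas "2 0 -0.24 0 0 0 42; 1 0 -0.12 0 0 0 42; 0 0 0 0 0 0 42"

```text
time_s: 19.0
ee_pos: [524.6, -141.1, 27.9]
ee_rot: [-180.0, 7.3, 2.4]
force: [-7.5, 0.4, 0.6]
gripper_width: 49.9
```

arm_command --deltas "2 0 -0.24 0 0 0 42; 1 0 -0.12 0 0 0 42; 0 0 0 0 0 0 42"

```text
time_s: 19.38
ee_pos: [527.0, -141.0, 27.9]
ee_rot: [-180.0, 7.4, 2.3]
force: [-8.6, -1.7, 1.8]
gripper_width: 50.2
```

arm_command --deltas "1 0 -0.12 0 0 0 42; 0 0 0 0 0 0 42"

```text
time_s: 19.62
ee_pos: [527.7, -141.0, 27.9]
ee_rot: [-180.0, 7.4, 2.4]
force: [-9.6, -2.3, 1.4]
gripper_width: 49.6
```

arm_command --deltas "1 0 -0.12 0 0 0 42; 0.6 0 -0.07 0 0 0 42; 0 0 0 0 0 0 42"

```text
time_s: 20.0
ee_pos: [529.0, -140.9, 27.9]
ee_rot: [-180.0, 7.4, 2.4]
force: [-10.0, -1.9, 3.2]
gripper_width: 49.5
```

Run:
```python
from h import *
s=state();print(s['ee_pos'],s['ee_rot'],s['force'],s['torque'])
im=save('side','s7.png');a=save('scene','c7.png'); 
b=np.vstack([cv2.resize(im[225:315,225:375],(750,300),interpolation=2),cv2.resize(a[160:240,310:430],(750,300),interpolation=2)])[:,:,::-1]
b=np.hstack([cv2.resize(im[225:315,235:375],(400,260),interpolation=2),cv2.resize(a[165:235,315:423],(400,260),interpolation=2)])[:,:,::-1]
cv2.imwrite('pics/s7c.png',b)
```

```text
[ 528.99193346 -140.92480086   27.93823049] [-179.9649263     7.43119493    2.35465749] [-10.03993894  -1.89048033   3.22252574] [-0.3033016   1.41663796 -0.09413536]
```

View pics/s7c.png

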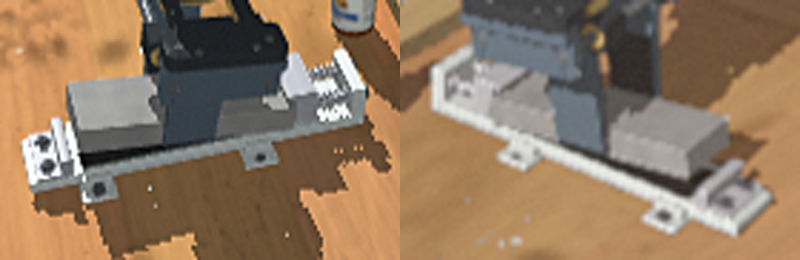

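arm_command --deltas "0.3 0 2.1 0 1.7 0 42; 0.2 0 2.1 0 1.7 0 42; 0 0 0 0 0 0 42"

```text
time_s: 20.48
ee_pos: [528.6, -140.8, 23.3]
ee_rot: [-179.9, 4.0, 2.3]
force: [-9.6, -1.9, 0.1]
gripper_width: 49.7
```

arm_command --deltas "0.1 0 1 0 0.9 0 42; 0 0 0 0 0 0 42"

```text
time_s: 20.72
ee_pos: [528.7, -140.8, 22.1]
ee_rot: [-179.9, 3.1, 2.3]
force: [-8.3, -1.4, 0.2]
gripper_width: 49.8
```

arm_command --deltas "0 0 1.2 0 1 0 42; 0 0 0 0 0 0 42"

```text
time_s: 20.98
ee_pos: [528.7, -140.8, 20.8]
ee_rot: [-179.9, 2.1, 2.3]
force: [-9.2, -2.3, -0.7]
gripper_width: 49.7
```

arm_command --deltas "0 0 1.2 0 1 0 42; 0 0 0 0 0 0 42"

```text
time_s: 21.22
ee_pos: [529.0, -140.8, 19.6]
ee_rot: [-179.9, 1.1, 2.3]
force: [-7.7, -2.2, -0.4]
gripper_width: 49.9
```

arm_command --deltas "0 0 1.0 0 0.8 0 42; 0 0 0 0 0 0 42"

```text
time_s: 21.48
ee_pos: [528.9, -140.8, 18.8]
ee_rot: [-179.9, 0.3, 2.4]
force: [-9.8, -2.5, 1.0]
gripper_width: 49.7
```

arm_command --deltas "-1 0 0.3 0 0.2 0 42; -1 0 0 0 0 0 42; 0 0 0 0 0 0 42"

```text
time_s: 21.85
ee_pos: [528.7, -140.8, 18.7]
ee_rot: [-180.0, -0.1, 2.3]
force: [-4.9, -0.9, -0.2]
gripper_width: 50.1
```

arm_command --deltas "-1 0 0 0 0 0 42; 0 0 0 0 0 0 42"

```text
time_s: 22.1
ee_pos: [528.2, -140.8, 18.7]
ee_rot: [-180.0, -0.1, 2.3]
force: [-5.5, -1.3, -0.6]
gripper_width: 49.6
```

arm_command --deltas "-1 0 0 0 0 0 42; 0 0 0 0 0 0 42"

```text
time_s: 22.35
ee_pos: [527.5, -140.9, 18.7]
ee_rot: [-180.0, -0.2, 2.3]
force: [-4.9, -0.4, -1.7]
gripper_width: 49.9
```

arm_command --deltas "-1 0 0 0 0 0 42; 0 0 0 0 0 0 42"

```text
time_s: 22.6
ee_pos: [526.8, -140.9, 18.7]
ee_rot: [-180.0, -0.2, 2.3]
force: [-4.8, -0.3, -1.6]
gripper_width: 49.9
```

arm_command --deltas "-1 0 0 0 0 0 42; 0 0 0 0 0 0 42"

```text
time_s: 22.85
ee_pos: [525.9, -141.0, 18.7]
ee_rot: [-180.0, -0.2, 2.3]
force: [-5.0, -0.2, -3.0]
gripper_width: 49.7
```

arm_command --deltas "-1 0 0 0 0 0 42; 0 0 0 0 0 0 42"

```text
time_s: 23.1
ee_pos: [525.0, -141.0, 18.7]
ee_rot: [-180.0, -0.2, 2.4]
force: [-5.5, 0.3, -3.3]
gripper_width: 49.9
```

arm_command --deltas "-1 0 0 0 0 0 42; 0 0 0 0 0 0 42"

```text
time_s: 23.35
ee_pos: [524.9, -141.1, 18.9]
ee_rot: [-180.0, -0.3, 2.3]
force: [-2.5, 0.7, -5.9]
gripper_width: 49.9
```

arm_command --deltas "-0.8 0 0 0 0 0 42; 0 0 0 0 0 0 42"

```text
time_s: 23.6
ee_pos: [524.9, -141.1, 19.1]
ee_rot: [180.0, -0.4, 2.3]
force: [-0.1, 2.8, -7.3]
gripper_width: 49.9
```

Contact with the lip is felt: the TCP stops at x = 524.9 while the load shifts. I'll settle the stone and release it.

arm_command --deltas "0 0 0.5 0 -0.4 0 42; 0 0 0 0 0 0 42; 0 0 0 0 0 0 60; 0 0 0 0 0 0 75; 0 0 0 0 0 0 91"

```text
time_s: 24.22
ee_pos: [524.4, -141.8, 19.0]
ee_rot: [179.9, 0.0, 2.3]
force: [0.0, -0.9, 0.4]
gripper_width: 76.8
```

arm_command --deltas "0 0 0 0 0 0 91; 0 0 0 0 0 0 91; 0 0 -20 0 0 0 91; 0 0 -40 0 0 0 91; -50 0 -50 0 0 0 91"

```text
time_s: 24.85
ee_pos: [481.6, -143.4, 123.7]
ee_rot: [180.0, -0.0, 2.4]
force: [0.7, -0.4, 0.3]
gripper_width: 91.1
```

arm_command --deltas "-55 0 -20 0 0 0 91; 0 0 0 0 0 0 91; 0 0 0 0 0 0 91"

```text
time_s: 25.22
ee_pos: [425.4, -145.5, 143.1]
ee_rot: [180.0, 0.0, 2.3]
force: [0.3, -0.0, -0.4]
gripper_width: 90.9
```

```bash
python3 - <<'E'
from h import *
T=pose(); w=save('wrist','w8.png'); np.save('T8.npy',T)
im=save('side','s8.png'); a=save('scene','c8.png'); print(state()['ee_pos'],state()['force'])
r=lambda x:cv2.resize(x,(400,300),interpolation=2)
b=np.vstack([np.hstack([r(im[225:315,245:365]),r(a[165:240,320:420])]),np.hstack([r(im[130:310,200:440]),r(w[20:230,180:460])])])[:,:,::-1]
cv2.imwrite('pics/s8c.png',b)
E
sed -i "s/,20,T)/,34,T)/" st.py; python3 st.py w8b.png
```

```text
[ 425.63464471 -145.29868044  142.20586755] [ 0.22317761  0.32912208 -0.45659737]
[ 425.54850617 -145.27276169  142.1283115 ] [-1.79980678e+02  1.53897601e-01  2.36914971e+00]
(606, 130, 11, 4) c [ 507.3 -433.1] size [11.6  2.8] ang 86.13
(140, 204, 23, 11) c [406.8  30.4] size [10.8 24.7] ang 2.59
(281, 0, 77, 197) c [ 517.  -140.9] size [177.6  69.6] ang 2.4
```

View pics/s8c.png

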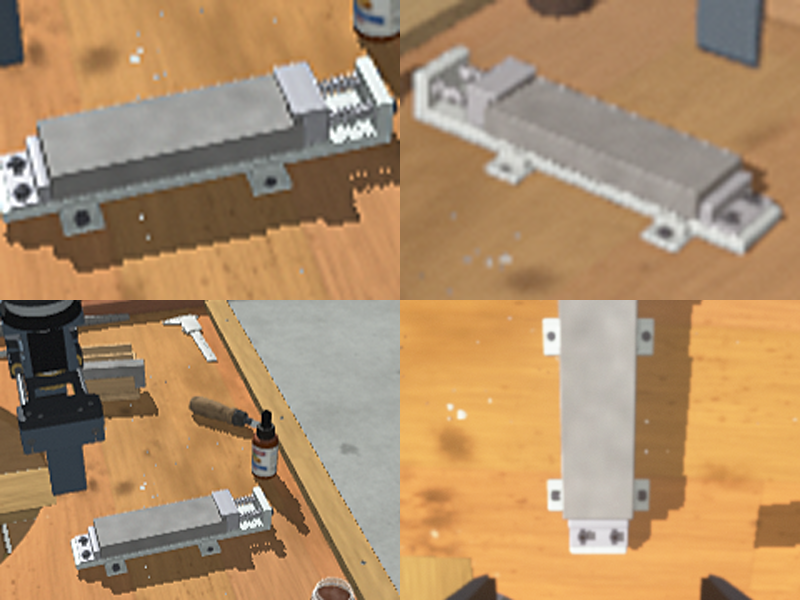

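The stone lies flat, inside the lip and under the claw, centred between the tabs. The bystanders look unmoved.

```bash
python3 -c "
from workcell import *
print(job_done())"
```

```text
the job is handed in; nothing more can be done
None
```

The long stone is clamped in the holder and the job is handed in at about 25 s of the 64 s allowed; no verdict is reported.

**What I did:** I lifted the long stone from the rack and stood it on the clear bench. I toppled it onto its face with one finger and gripped it again across its width. Tilted 7°, its +x end went under the claw's hook and I pushed the claw back with about 10 N. I then levelled it inside the lip, eased it back until it touched the lip, and let go. The highest wrist force I read in the holder was about 10 N.

**Last checks:**
- **Seating:** the side, scene and wrist pictures show it flat, inside the lip and under the claw, with the gripper clear.
- **Position:** from the tool position, its centre is about +4 mm along x from the foot's middle and about 0.3 mm off the middle line.
- **Claw:** I estimate it is held back about 5 mm, worked out from where contact was felt.
- **Bystanders:** the short stone, graver and oil bottle look unmoved by eye. The jar showed only in part in the last pictures, and the arm never went near it.

**Checks that fell short:**
- The final colour mask merged the stone with the holder, so its size and centre were no use. Its angle of 2.4° does match the holder's, about 2.4°.
- Two-view measurements of the stone in the rack disagreed by 4–7 mm between the wrist and side cameras, so I placed it by the wrist view and by touch.

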